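# Gauge a saw-guard link with the ratchet micrometer

## Robot

A 6-joint arm with a two-finger parallel gripper is mounted at the origin on the work surface. World frame = base frame: x ahead of the robot, y to its left, z up, the work surface at z = 0. Lengths are in m, angles in rad, forces in N, time in s.
With the tool pointing down it reaches from about 0.35 to 0.85 m from the base axis. Payload 8.1 kg.
Tool frame: the origin (TCP) lies at the very end of the fingers, on their centre line; the grasp point (between the pads) lies robot.grip_point_offset behind it (robot.grip_point_offset is the distance from the TCP to the grasp point, in m); z points along the fingers, y is the line along which they close (so a half turn about z gives the same grasp; the last joint's range is limited). The gripper opens to 93 mm and grips with 3 to 60 N. Pads are 15 mm wide; open, the fingers measure 128 mm over their backs; the gripper's body (75 mm by 188 mm) begins 65 mm behind the grasp point.
Start: joints at [-1.431, 0.13, 1.488, -0, 1.523, -0.085], TCP at [0.134, -0.585, 0.219] pointing down, gripper open.
Joint ranges: [-2.96, 2.96], [-0.89, 2.26], [0.02, 2.5], [-1.34, 4.48], [0, 2.73], [-2.66, 2.66]. Speed limits (rad/s): [2.39, 2.39, 2.79, 3.14, 3.14, 3.14].

## Interface

Orientations are given as a rotation vector (axis times angle).
In Python, from plant import robot, eyes gives the robot as it stands. The module is installed in compiled form; this text tells all that it offers.
- The arm moves only by the tool apply_moves, never from a script. Its argument "steps" is one flat list of numbers, 7 for each row, row after row: the shift along the tool's x, y, z in units of 30 mm (1.0 is 30 mm), then the turn, a rotation vector about the tool's x, y, z in units of 6 degrees (1.0 is 6 degrees), then the opening in per cent of the stroke, from 0 (shut) to 100 (fully open). In form: [dx, dy, dz, ax, ay, az, fingers, dx, dy, dz, ax, ay, az, fingers, ...]. A call has 1 to 12 rows; each row shifts and turns the commanded pose from where the row before left it, along the tool's axes as they then stand; what a row does not reach is not made up. A row lasts 1/12 s, in which the tool goes at most 41.7 mm and 7.16 degrees, less where a joint would pass 70% of its speed; a pose out of reach is approached as far as the arm can. A call is refused whole if a number of a shift passes 1 or a number of a turn 1, either way. A call with a gripper value outside its range is refused whole. The fingers move at their own pace and stop on an object; "grip_force" is the grip in N (left out, the last holds). Time passes only in rows, so rows that do not move let the fingers close. It gives the time, the measured TCP pose, the force, the opening and the grip force at its end, in the units of the state.
- robot.read_state(): the state, without advancing time (a new reading comes with each control period).
- eyes.read_camera(name): name is "scene" or "top"; returns the picture (480x640x3 uint8, red, green, blue); there is no depth.
- eyes.calibration(name): a dict with "K" (3x3 intrinsics, pixels), "k1" (the pictures are not rectified: a ray, as slopes to the right and down, at radius r is drawn at 1 + k1 r^2 times it, then the intrinsics apply), "R" (3x3) and "t" (3): a world point X has camera coordinates R X + t. Camera axes: x right, y down, z forward; pixel columns grow to the right and rows downward; lengths in m; the calibration is good to about 2 mm. A picture is of the moment at which its call begins. calibration takes no time and is no camera call.
- robot.close_job(): hands the job in; it is judged then, once.
Trained networks look in the newest picture that a camera, given by its name, has taken for a name from the list of things; names that differ only in an ending like _2 or _b are one class to them, and where a whole thing is asked for, a point or a joint stands for the part that bears it (a point fixed in the world has none). Each returns a list of dicts, best first, with "conf" (0 to 1); they miss things now and then, are a little off and sometimes report something else, mostly with a low value. They report only what shows in the picture. A call takes as long as a camera call. They do not tell look-alikes from the thing itself.
- eyes.search_frame(camera, thing): "rect" ([left, top, width, height] in pixels, round what is visible of it).
- eyes.place_of(camera, thing): "xy" ([column, row] in pixels: a listed point, or the origin of a listed thing).
The state is a dict: "t": time; "q": joint angles; "dq": joint speeds; "joint_torque": joint torques, N m; "tool_pos": TCP position; "orientation": TCP orientation; "force": force on the tool from outside, world axes, zero at the start; "wrist_torque": the same for the moment, N m; "opening": finger opening in m; "gripper_force": force on a finger pad.
Only numpy, scipy, OpenCV 4.12 (cv2) and the standard library are available. Lean on these libraries where they do the work, as an engineer would, in place of code of your own. Each camera call takes 0.05 s, during which the arm holds its last target. There are 200 camera calls.

## Task

Measure the longer steel link: lay it flat on the granite base of the micrometer stand, lengthways under the spindle with its end pushed back against the stop, and let go of it. Then wind the spindle down with the small ratchet knob on top until the ratchet slips on the link, and leave the link clamped there. Let the ratchet alone do the squeezing: do not press the spindle hard onto the link with the fingers, and leave everything else on the bench where it lies.

Things in the scene. Friction and masses are not known exactly. Their poses are not given: they have to be found in the camera images.
- stand: Measuring stand, fixed: dark granite base 210 x 120 mm, flat top 44 mm above the bench, column at the back, grey arm with an upright micrometer head. Origin at bench height straight below the spindle axis; x points from the open front to the column, z up. The granite spans x = -120 to +90 mm, y = -60 to +60 mm. The column, 22 mm thick, stands at x = +62 mm and ends 169 mm above the bench.
- stop_face (a point): Middle of the flat front face (facing -x of the stand) of the low steel stop on the granite: 40 mm wide, 14 mm high. It is 30 mm behind the spindle axis; this point is 7 mm above the granite. Axes as the stand's.
- spindle: Steel spindle, 8 mm across; thimble and ratchet knob travel up and down with it. Origin on its axis inside the boss of the arm (28 mm across, 104-132 mm above the bench), z up. Its flat lower end is a screw-in contact point whose length differs and is not given: it starts 3 mm or more above a link laid under it. The thimble, 21 mm across, turns it without slip: let it be. The screw stays put.
- ratchet: Ratchet knob on top of the thimble: dark, knurled, 13 mm across, 18 mm high. Origin at its centre, 11 mm above the thimble's top. Turned clockwise (from above) it sinks 10 mm a turn with the spindle; fingers must sink with it, or it slips in mid-air. On the link it slips at 0.04 N m and the spindle presses with about 6 N plus any push of the fingers; 15 N is too much.
- link_center (a point): Centre of the longer steel link, a loose flat bar with round ends, 120 mm long (along x), 24 mm wide (y), about 8 mm thick (z), with a round 9 mm hole near each end; about 0.17 kg. It lies flat on the bench; this point is half-way up. Both ends are alike.
- short_link: The shorter steel link, 72 x 24 x 8 mm, otherwise like the long one; it stays where it is. Origin at the centre of its underside.
- hammer: Hammer lying on the bench; stays where it is.
- wrench: Steel spanner lying on the bench; stays where it is.
- screw_box: Plain green screw carton, 75 x 55 x 60 mm high; stays where it is.
- offcut: Pale wooden offcut, 110 x 55 x 22 mm; stays where it is.
- flange: Dark steel saw flange ring, 48 mm across, 7 mm thick; stays where it is.
- pencil: Pencil, 150 mm long, 8 mm thick; stays where it is.
Not all that is in view belongs to the job. Leave any purple or yellow look-alike of the part that bears link_center alone.

How it is judged:
On the way, in this order (a step that is already met when the one before it is completed fails the run):
1. the long link lies flat on the granite, its end against the stop and its length under the spindle, and is let go (x of link_center in the frame of stand between -0.033 and -0.026 m and y of link_center in the frame of stand between -0.007 and 0.007 m and angle between the x axis of link_center and the x axis of stand, either way round below 0.15 rad and angle between link_center's own z axis and vertical below 0.03 rad and height (world z) of link_center below 0.0505 m and contact force between the fingers and link below 0.2 N), for 0.2 s.
2. the ratchet knob turns while the spindle bears on the link and stands still: the ratchet slips (contact force between spindle and link above 5.5 N and angular speed of ratchet above 0.2 rad/s and linear speed of spindle below 0.0003 m/s), for 0.05 s.
At the end, for the whole second after the job is handed in: The long link lies flat on the granite, end against the stop (within 3 mm), within 7 mm of the spindle's line sideways and 0.15 rad of straight, at rest, and is held by the spindle with at least 5.5 N (x of link_center in the frame of stand between -0.033 and -0.026 m and y of link_center in the frame of stand between -0.007 and 0.007 m and angle between the x axis of link_center and the x axis of stand, either way round below 0.15 rad and angle between link_center's own z axis and vertical below 0.03 rad and height (world z) of link_center below 0.0505 m and contact force between spindle and link above 5.5 N and linear speed of link below 0.01 m/s); the robot touches nothing.
It fails at once if the spindle is pressed onto the link with more than 15 N (contact force between spindle and link above 15 N).
It fails at once if something else on the bench is moved more than 20 mm (distance of any of short_link, hammer, wrench, screw_box, offcut, flange, pencil from where it was at the start of the episode above 0.02 m).
It also fails if it takes over 72 s, if anything falls off the work surface, if the arm or the gripper's body presses on something with over 40 N, if the wrist force passes 120 N, or if a joint passes its speed limit or range.

## Working session

There is one attempt and no reset: what is moved stays moved. The work goes in short steps, Python scripts to look and compute and a tool call to move; the robot and the scene stay as the last step left them, time stands still between calls to the robot, and variables do not carry over. Pictures are saved under pics/ and viewed, at most 10 in all, crops included, and the job is handed in when it is done.

Besides the shell and the picture viewer there is one more tool, called after "Emit:" as name(argument=value, ...) on one line, values as JSON. apply_moves: Moves the arm, as the interface text tells. Its arguments: {"type":"object","properties":{"steps":{"type":"array"},"grip_force":{"type":"number"}},"required":["steps"]}

```bash
mkdir -p pics; cat > h.py <<'E'
import numpy as np, cv2
from plant import robot, eyes
def ray(cam,px):
    c=eyes.calibration(cam);K=np.array(c["K"]);d=np.linalg.solve(K,[px[0],px[1],1])[:2]
    u=d.copy()
    for _ in range(30): u=d/(1+c["k1"]*(u@u))
    R=np.array(c["R"]);t=np.array(c["t"])
    return -R.T@t, R.T@np.array([u[0],u[1],1])
def at_z(cam,px,z):
    o,v=ray(cam,px);return o+v*(z-o[2])/v[2]
def proj(cam,X):
    c=eyes.calibration(cam);p=np.array(c["R"])@np.array(X)+np.array(c["t"]);u=p[:2]/p[2];u=u*(1+c["k1"]*(u@u))
    return (np.array(c["K"])@[u[0],u[1],1])[:2]
def tri(p1,p2,c1="scene",c2="top"):
    o1,v1=ray(c1,p1);o2,v2=ray(c2,p2)
    s=np.linalg.lstsq(np.c_[v1,-v2],o2-o1,rcond=None)[0]
    a,b=o1+s[0]*v1,o2+s[1]*v2
    return (a+b)/2,np.linalg.norm(a-b)
def save(cam,name): 
    im=eyes.read_camera(cam); cv2.imwrite("pics/"+name,im[:,:,::-1]); return im
E
python3 - <<'E'
from h import *
np.set_printoptions(precision=4,suppress=True)
s=robot.read_state();print(s, robot.grip_point_offset)
for c in("scene","top"):
    save(c,c+"0.png"); k=eyes.calibration(c); print(c,-np.array(k["R"]).T@k["t"],np.array(k["K"])[0,0])
    for n in("stand","stop_face","spindle","ratchet","link_center","short_link"):
        print(c,n,[(np.round(d["xy"],1),round(d["conf"],2)) for d in eyes.place_of(c,n)][:4])
E
```

```text
{'t': 0.0, 'q': array([-1.4314,  0.1311,  1.4893,  0.    ,  1.523 , -0.0854]), 'dq': array([-0.0008, -0.0002, -0.0001,  0.0005, -0.0006,  0.0009]), 'joint_torque': array([  0.0036, -55.9837, -49.1759,   0.077 ,   0.0351,  -0.0001]), 'tool_pos': array([ 0.1337, -0.5843,  0.2176]), 'orientation': array([-3.12  , -0.3522,  0.0001]), 'force': array([ 0.5812,  0.6151, -0.0192]), 'wrist_torque': array([-0.0095, -0.0369,  0.0186]), 'gripper_force': 0.0, 'opening': 0.09311635309985389} 0.0188
scene [ 0.9065 -0.5074  1.1657] 534.3175027014618
scene stand [(array([359.2, 243.7]), 0.89)]
scene stop_face [(array([372.2, 238.2]), 0.68), (array([264.5, 399. ]), 0.42)]
scene spindle [(array([361.6, 220.2]), 0.61)]
scene ratchet [(array([362.2, 195.7]), 0.36)]
scene link_center [(array([208.2, 286.2]), 0.9), (array([178.4, 400.9]), 0.9), (array([158. , 337.2]), 0.8), (array([223.6, 343.8]), 0.61)]
scene short_link [(array([259.6, 291.6]), 0.64)]
top [ 0.3941 -0.0534  1.4525] 467.5133384658345
top stand [(array([290.3, 235.4]), 0.8), (array([381.1, 217.1]), 0.61)]
top stop_face [(array([284.9, 225.4]), 0.89), (array([379.3, 217.9]), 0.6)]
top spindle [(array([178. , 288.9]), 0.48), (array([285.4, 231. ]), 0.42)]
top ratchet [(array([285.5, 228.4]), 0.35)]
top link_center [(array([392.2, 302.7]), 0.86), (array([467.4, 257. ]), 0.71), (array([416.8, 258.8]), 0.53), (array([442., 305.]), 0.5)]
top short_link [(array([369.1, 268.6]), 0.73), (array([380.1, 217.6]), 0.52), (array([289.2, 233. ]), 0.5)]
```

View pics/scene0.png

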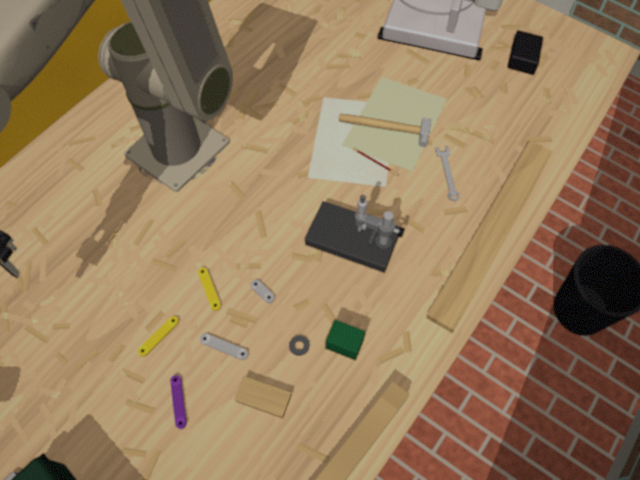

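View pics/top0.png

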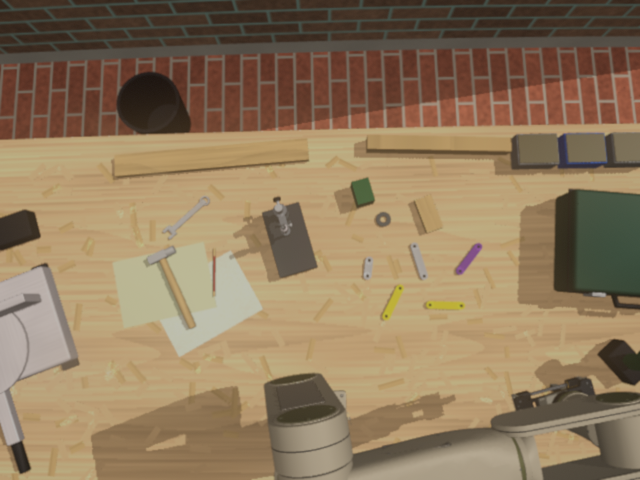

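Candidates for the long link (scene / top): grey steel (224,345)/(418,261), short grey (262,291)/(368,268), yellow (209,288)/(393,302) and (159,336)/(444,305), purple (179,402)/(469,259). I choose the long grey one at (224,345)/(418,261). The stand is at (355,237)/(290,240).

```bash
python3 - <<'E'
import cv2,numpy as np
a=cv2.imread("pics/scene0.png");b=cv2.imread("pics/top0.png")
A=cv2.resize(b[185:295,250:325],None,fx=5,fy=5,interpolation=cv2.INTER_CUBIC)
B=cv2.resize(a[180:280,295:415],None,fx=3.4,fy=3.4,interpolation=cv2.INTER_CUBIC)
C=cv2.resize(b[235:285,400:435],None,fx=4,fy=4,interpolation=cv2.INTER_CUBIC)
o=np.zeros((600,800,3),np.uint8);o[:550,:375]=A;o[:340,380:788]=B[:340,:408];o[345:545,380:520]=C
D=cv2.resize(a[325:365,195:255],None,fx=4,fy=4,interpolation=cv2.INTER_CUBIC);o[345:505,530:770]=D
cv2.imwrite("pics/crop1.png",o)
E
```

```text
(no output)
```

View pics/crop1.png

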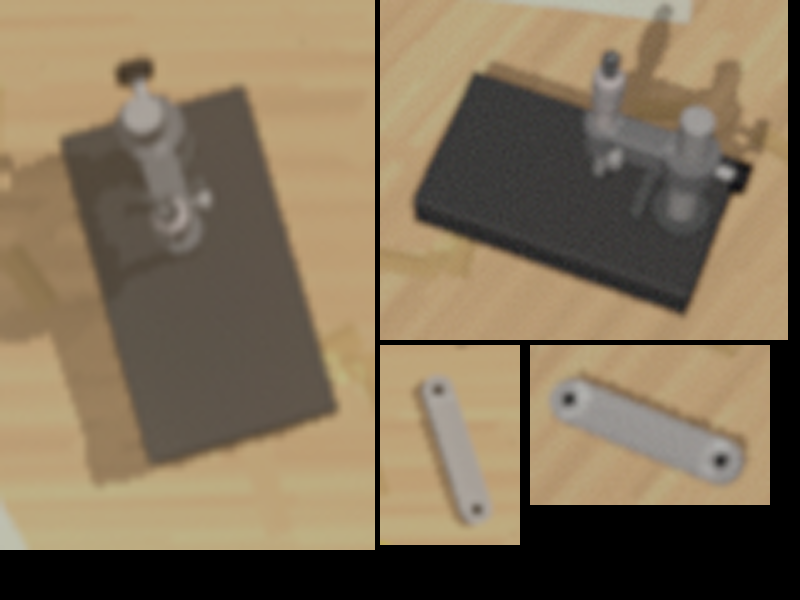

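```bash
cat > m.py <<'E'
from h import *
from scipy.optimize import least_squares
np.set_printoptions(precision=4,suppress=True)
def S(p,l): # stand frame->world
    c,s=np.cos(p[2]),np.sin(p[2]); return np.array([p[0]+c*l[0]-s*l[1],p[1]+s*l[0]+c*l[1],l[2]])
if __name__=="__main__":
    obs=[("top",(262.4,212.6),(.09,.06,.044)),("top",(298.6,202.4),(.09,-.06,.044)),("top",(317,267),(-.12,-.06,.044)),("top",(280.4,278),(-.12,.06,.044)),
    ("scene",(323.8,202.1),(-.12,.06,.044)),("scene",(305.9,239.3),(-.12,-.06,.044)),("scene",(386.2,267.4),(.09,-.06,.044))]
    f=lambda p:np.concatenate([(proj(c,S(p,l))-px) for c,px,l in obs])
    r=least_squares(f,[.45,.05,.25]);print(r.x,r.fun.reshape(-1,2))
    print("ratchet",tri((362.9,198.2),(284.4,227.6)))
    for h in(.17,.18,.19,.2):print(h,proj("top",S(r.x,(0,0,h))),proj("scene",S(r.x,(0,0,h))))
    for c,pp in(("top",((414.5,246.25),(424,276.25))),("scene",((204.5,338.5),(242.5,354)))):
        a,b=[at_z(c,p,.007)[:2] for p in pp];d=b-a;print(c,(a+b)/2,np.linalg.norm(d),np.arctan2(d[1],d[0]))
    for c in("top","scene"):
        for n in("hammer","wrench","offcut","flange","pencil","screw_box","short_link"):
            d=eyes.place_of(c,n) if 0 else None
E
python3 m.py
```

```text
[0.5855 0.0545 0.2638] [[-1.4463 -1.2078]
 [-0.0375 -1.9581]
 [ 0.8063 -0.9269]
 [-0.8194 -0.7082]
 [-1.5295 -1.9103]
 [-2.2773 -0.465 ]
 [ 0.0845  0.5313]]
ratchet (array([0.5831, 0.0532, 0.2019]), np.float64(0.0051879515491903))
0.17 [284.2413 227.7899] [362.0841 206.5706]
0.18 [283.9294 227.2607] [362.3531 204.1025]
0.19 [283.6127 226.7233] [362.6257 201.5981]
0.2 [283.2911 226.1775] [362.9022 199.0566]
top [ 0.4957 -0.3485] 0.09702110998532253 -2.8783914019468693
scene [ 0.4978 -0.3477] 0.09661472252619761 0.2698030252615376
```

Emit:
apply_moves(steps=[0.5,-0.2,0.2,0,0,-0.4,60,0.9,-0.36,0.2,0,0,0,60,0.9,-0.36,0.2,0,0,0,60,0.9,-0.36,0.2,0,0,0,60,0.9,-0.36,0.2,0,0,0,60,0.9,-0.36,0.2,0,0,0,60,0.9,-0.36,0.2,0,0,0,60,0.9,-0.36,0.2,0,0,0,60,0.9,-0.36,0.2,0,0,0,60,0.9,-0.36,0.2,0,0,0,60,0.9,-0.36,0.2,0,0,0,60,0.9,-0.36,0.2,0,0,0,60], grip_force=30)

```text
t: 1.7
tool_pos: [0.4036, -0.3809, 0.1461]
orientation: [-3.113, -0.421, -0.0]
force: [0.7, -0.8, 0.4]
opening: 0.0555
gripper_force: 0.0
```

```bash
cat >> h.py <<'E'
from scipy.spatial.transform import Rotation as Ro
def todo(pos,yaw=None):
    s=robot.read_state();R=Ro.from_rotvec(s["orientation"]).as_matrix();d=R.T@(np.array(pos)-s["tool_pos"])
    psi=np.arctan2(R[1,0],R[0,0])
    print("t",round(s["t"],2),"tcp",s["tool_pos"],"yaw",round(psi,4),"tilt",np.round(R[:2,2],4),"F",s["force"],"T",s["wrist_torque"],"open",round(s["opening"],4),"gf",s["gripper_force"],"q6",round(s["q"][5],3))
    print("units shift",d/.03,"az",None if yaw is None else -np.degrees(yaw-psi)/6)
E
python3 - <<'E'
from m import *
todo((.463,-.357,.05),.267)
im=save("top","t1.png")
E
```

```text
t 1.7 tcp [ 0.4036 -0.3809  0.1461] yaw 0.2687 tilt [0.0002 0.0002] F [ 0.7314 -0.7839  0.395 ] T [-0.0041  0.0083  0.0033] open 0.0555 gf 0.0 q6 0.453
units shift [ 2.1194 -0.2412  3.2048] az 0.016378841364397743
```

Emit:
apply_moves(steps=[0.65,-0.08,0.8,0,0,0,60,0.65,-0.08,0.8,0,0,0,60,0.6,-0.08,0.8,0,0,0,60,0,0,0.6,0,0,0,60,0,0,0,0,0,0,60,0,0,0,0,0,0,60])

```text
t: 2.25
tool_pos: [0.4545, -0.3594, 0.0553]
orientation: [-3.111, -0.42, 0.003]
force: [0.6, -0.2, 0.7]
opening: 0.056
gripper_force: 0.0
```

```bash
python3 - <<'E'
from m import *
todo((.463,-.357,.003),.267)
for c in("scene","top"):
    im=save(c,c+"2.png"); p=proj(c,(.48,-.35,.01)).astype(int);print(p)
    cr=cv2.resize(im[p[1]-45:p[1]+45,p[0]-60:p[0]+60,::-1],None,fx=6,fy=6,interpolation=2)
    for q in((.463,-.357,.05),): pass
    cv2.imwrite("pics/c2"+c+".png",cr[:,:])
a=cv2.imread("pics/c2scene.png");b=cv2.imread("pics/c2top.png")
cv2.imwrite("pics/c2.png",cv2.resize(np.hstack([a,b]),(800,300)))
E
```

```text
t 2.25 tcp [ 0.4545 -0.3594  0.0553] yaw 0.2684 tilt [-0.0025  0.0024] F [ 0.5703 -0.2195  0.7206] T [-0.0453  0.0325 -0.0715] open 0.056 gf 0.0 q6 0.545
units shift [0.2976 0.0043 1.7445] az 0.013292920265067761
[216 341]
[420 266]
```

View pics/c2.png

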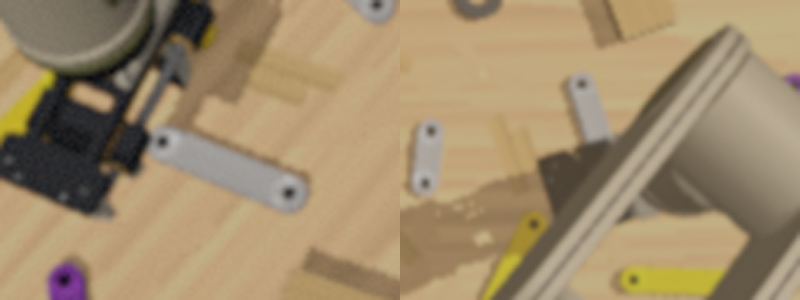

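Emit:
apply_moves(steps=[0.3,0,0.6,0,0,0,60,0,0,0.6,0,0,0,60,0,0,0.35,0,0,0,60,0,0,0.1,0,0,0,60,0,0,0,0,0,0,60,0,0,0,0,0,0,60])

```text
t: 2.85
tool_pos: [0.4642, -0.3592, 0.0082]
orientation: [3.113, 0.417, 0.001]
force: [0.4, -0.0, 0.0]
opening: 0.0556
gripper_force: 0.0
```

```bash
python3 -c "
from m import *
todo((.463,-.357,.0025),.267)"
```

```text
t 2.85 tcp [ 0.4642 -0.3592  0.0082] yaw 0.2663 tilt [ 0.0008 -0.0008] F [ 0.3521 -0.0189  0.0419] T [ 0.0054 -0.0405 -0.0027] open 0.0556 gf 0.0 q6 0.559
units shift [-0.021  -0.0807  0.1913] az -0.006881408918558784
```

Emit:
apply_moves(steps=[0,-0.08,0.18,0,0,0,60,0,0,0,0,0,0,60,0,0,0,0,0,0,25,0,0,0,0,0,0,10,0,0,0,0,0,0,10,0,0,0,0,0,0,10,0,0,0,0,0,0,10,0,0,0,0,0,0,10], grip_force=30)

```text
t: 3.52
tool_pos: [0.4634, -0.3562, 0.0018]
orientation: [3.114, 0.418, 0.0]
force: [-0.0, 0.8, 1.2]
opening: 0.0237
gripper_force: 30.0
```

```bash
python3 -c "
from m import *
p=S((.585,.0535,.264),(-.11,0,.1))
todo(p,.264)"
```

```text
t 3.52 tcp [ 0.4634 -0.3562  0.0018] yaw 0.2667 tilt [ 0. -0.] F [-0.0209  0.8086  1.2128] T [0.0764 0.0223 0.0625] open 0.0237 gf 29.99992847442627 q6 0.561
units shift [  3.8423 -12.1155  -3.2726] az 0.026034608386621458
```

Emit:
apply_moves(steps=[0,0,-0.5,0,0,0,10,0,0,-1,0,0,0,10,0,-0.5,-1,0,0,0,10,0.2,-1,-0.8,0,0,0,10,0.4,-1,0,0,0,0,10,0.4,-1,0,0,0,0,10,0.4,-1,0,0,0,0,10,0.4,-1,0,0,0,0,10,0.4,-1,0,0,0,0,10,0.4,-1,0,0,0,0,10,0.4,-1,0,0,0,0,10,0.4,-1,0,0,0,0,10])

```text
t: 4.52
tool_pos: [0.4863, -0.0528, 0.1006]
orientation: [-3.114, -0.418, 0.0]
force: [0.5, 0.8, -2.0]
opening: 0.0233
gripper_force: 30.0
```

```bash
python3 -c "
from m import *
p=S((.585,.0535,.264),(-.115,0,.085))
todo(p,.264)"
```

```text
t 4.52 tcp [ 0.4863 -0.0528  0.1006] yaw 0.2666 tilt [-0.0003  0.0001] F [ 0.5444  0.8435 -1.9921] T [-0.0222  0.0515  0.0369] open 0.0233 gf 29.991290867328644 q6 1.091
units shift [ 0.2737 -2.5607  0.5197] az 0.025063846039155346
```

Emit:
apply_moves(steps=[0.1,-0.7,0.1,0,0,0,10,0.1,-0.7,0.1,0,0,0,10,0,-0.7,0.1,0,0,0,10,0,-0.3,0.1,0,0,0,10,0,0,0,0,0,0,10,0,0,0,0,0,0,10,0,0,0,0,0,0,10])

```text
t: 5.1
tool_pos: [0.4738, 0.0158, 0.0889]
orientation: [3.113, 0.417, 0.0]
force: [-0.6, 0.1, -1.2]
opening: 0.0235
gripper_force: 30.0
```

```bash
python3 - <<'E'
from m import *
p=S((.585,.0535,.264),(-.115,0,.06))
todo(p,.264)
o=[]
for c in("scene","top"):
    im=save(c,c+"3.png"); q=proj(c,(.55,.045,.05)).astype(int);print(q-[50,56])
    o.append(cv2.resize(im[q[1]-56:q[1]+56,q[0]-50:q[0]+50,::-1],None,fx=4,fy=4,interpolation=2))
    for n in("link_center","stop_face","ratchet"): print(c,n,[(np.round(d["xy"],1),round(d["conf"],2)) for d in eyes.place_of(c,n)][:5])
cv2.imwrite("pics/c3.png",np.hstack(o))
E
```

```text
t 5.1 tcp [0.4738 0.0158 0.0889] yaw 0.2664 tilt [ 0.0003 -0.0005] F [-0.5639  0.0549 -1.1599] T [-0.0786  0.0319  0.0355] open 0.0235 gf 29.992541670799255 q6 1.23
units shift [ 0.0743 -0.2473  0.9627] az 0.02271327603828942
[294 172]
scene link_center [(array([178.6, 399.1]), 0.78), (array([158.6, 339.2]), 0.74), (array([206.7, 288.9]), 0.66), (array([328. , 215.2]), 0.56)]
scene stop_face [(array([371.3, 236.7]), 0.92)]
scene ratchet [(array([363.1, 196.2]), 0.58)]
[240 189]
top link_center [(array([467.9, 257.5]), 0.79), (array([443.1, 307.1]), 0.72), (array([395.5, 304. ]), 0.65), (array([288.1, 229.5]), 0.19)]
top stop_face [(array([284.3, 225.5]), 0.73), (array([285.4, 226.5]), 0.19)]
top ratchet [(array([283.2, 229.9]), 0.46)]
```

View pics/c3.png

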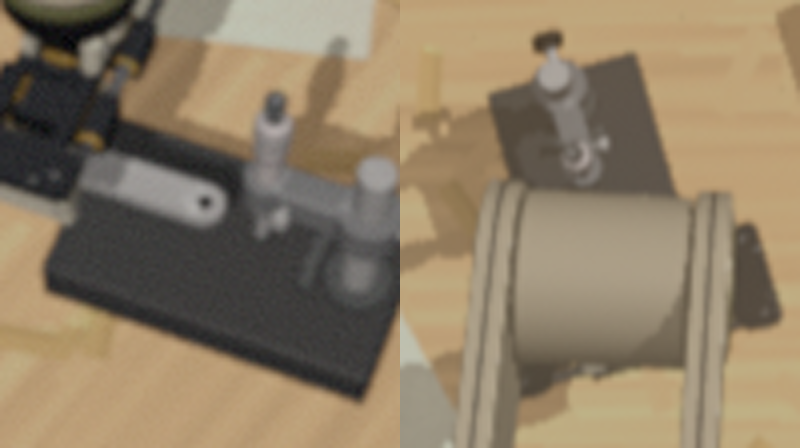

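```bash
python3 - <<'E'
from m import *
h=at_z("scene",(345.75,222.5),.095);print("hole",h)
t=np.array([.4738,.0158]);u=np.array([np.cos(.2664),np.sin(.2664)]);n=np.array([-u[1],u[0]])
print("along,lat",(h[:2]-t)@u,(h[:2]-t)@n)
top=[("top",(262.4,212.6),(.09,.06,.044)),("top",(298.6,202.4),(.09,-.06,.044)),("top",(317,267),(-.12,-.06,.044)),("top",(280.4,278),(-.12,.06,.044))]
sc=[("scene",(323.8,202.1),(-.12,.06,.044)),("scene",(305.9,239.3),(-.12,-.06,.044)),("scene",(386.2,267.4),(.09,-.06,.044))]
# bottom front corners scene
sc2=sc+[("scene",(294+360/4,172+397/4),(.09,-.06,0)),("scene",(294+47/4,172+290/4),(-.12,-.06,0))]
for o in(top,sc,sc2):
    r=least_squares(lambda p:np.concatenate([(proj(c,S(p,l))-px) for c,px,l in o]),[.585,.05,.26]);print(r.x,np.round(r.fun.reshape(-1,2),1).tolist())
P=(.585,.0535,.264)
for z in(.19,.2):print(proj("scene",S(P,(0,0,z))),proj("top",S(P,(0,0,z))))
print("stop",proj("scene",S(P,(.03,0,.051))),proj("top",S(P,(.03,0,.051))))
E
```

```text
hole [0.5561 0.0375 0.095 ]
along,lat 0.08516471497792615 -0.000696150614943495
[0.5818 0.0533 0.258 ] [[-0.9, -0.2], [0.6, -0.7], [1.0, 0.4], [-0.7, 0.4]]
[0.5887 0.0552 0.2646] [[-0.4, -1.4], [-1.1, 0.1], [1.4, 1.0]]
[0.585  0.0589 0.2694] [[-0.9, -3.0], [-1.3, -1.6], [1.1, -1.1], [1.5, 3.2], [-0.6, 2.0]]
[362.1856 201.7987] [283.9829 226.8841]
[362.4589 199.258 ] [283.6641 226.3395]
stop [370.4988 237.6222] [285.2443 224.2662]
```

Emit:
apply_moves(steps=[0,-0.26,0.4,0,0,0,10,0,0,0.5,0,0,0,10,0,0,0.35,0,0,0,10,0,0,0,0,0,0,10,0,0,0,0,0,0,10])

```text
t: 5.92
tool_pos: [0.4703, 0.0245, 0.05]
orientation: [-3.113, -0.418, 0.004]
force: [-0.5, -0.5, -1.1]
opening: 0.0236
gripper_force: 30.0
```

```bash
python3 - <<'E'
from m import *
todo(S((.585,.054,.264),(-.115,0,.0465)),.264)
E
```

```text
t 5.92 tcp [0.4703 0.0245 0.05  ] yaw 0.2669 tilt [-0.0026  0.0002] F [-0.532  -0.4524 -1.0766] T [-0.0141  0.0418 -0.0294] open 0.0236 gf 29.992695450782776 q6 1.247
units shift [0.116  0.0479 0.1176] az 0.027632301574884097
```

Emit:
apply_moves(steps=[0,0.04,0.08,0,0,0,10,0,0,0,0,0,0,10,0.3,0,0,0,0,0,10,0.3,0,0,0,0,0,10,0.3,0,0,0,0,0,10,0.3,0,0,0,0,0,10,0.2,0,0,0,0,0,10,0.1,0,0,0,0,0,10,0,0,0,0,0,0,10,0,0,0,0,0,0,10])

```text
t: 6.75
tool_pos: [0.515, 0.035, 0.0486]
orientation: [-3.114, -0.418, 0.001]
force: [0.0, -0.0, -2.5]
opening: 0.023
gripper_force: 30.0
```

```bash
python3 - <<'E'
from m import *
todo(S((.585,.054,.264),(-.067,0,.0462)),.264)
o=[]
for c in("scene","top"):
    im=save(c,c+"4.png"); q=proj(c,(.56,.045,.05)).astype(int);print(q-[40,45])
    o.append(cv2.resize(im[q[1]-45:q[1]+45,q[0]-40:q[0]+40,::-1],None,fx=5,fy=5,interpolation=2))
cv2.imwrite("pics/c4.png",np.hstack(o))
E
```

```text
t 6.75 tcp [0.515  0.035  0.0486] yaw 0.2669 tilt [-0.0008  0.    ] F [ 0.0054 -0.0031 -2.4599] T [-0.0714  0.0591 -0.0444] open 0.023 gf 29.992707073688507 q6 1.272
units shift [ 0.1849 -0.0032  0.0787] az 0.027261113393217167
[308 185]
[250 196]
```

View pics/c4.png

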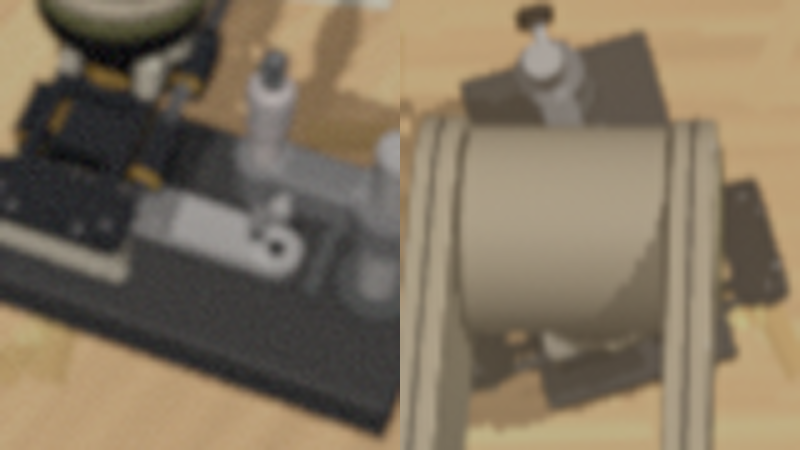

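Emit:
apply_moves(steps=[0,0,0.06,0,0,0,10,0.1,0,0,0,0,0,10,0.05,0,0,0,0,0,10,0,0,0,0,0,0,10,0,0,0,0,0,0,10])

```text
t: 7.27
tool_pos: [0.5196, 0.0361, 0.0471]
orientation: [3.114, 0.418, 0.0]
force: [0.4, -0.8, -0.4]
opening: 0.0236
gripper_force: 30.0
```

```bash
python3 - <<'E'
from m import *
todo(S((.585,.054,.264),(-.067,0,.0462)),.264)
E
```

```text
t 7.27 tcp [0.5196 0.0361 0.0471] yaw 0.2667 tilt [ 0.0001 -0.    ] F [ 0.4211 -0.8137 -0.4143] T [-0.0224  0.0735  0.0293] open 0.0236 gf 29.992619454860687 q6 1.275
units shift [ 0.0272 -0.0086  0.0303] az 0.025502116155000126
```

Emit:
apply_moves(steps=[0,0,0.03,0,0,0,10,0.03,0,0,0,0,0,10,0.03,0,0,0,0,0,10,0.03,0,0,0,0,0,10,0,0,0,0,0,0,10])

```text
t: 7.68
tool_pos: [0.522, 0.0368, 0.046]
orientation: [3.114, 0.418, -0.001]
force: [-1.5, -0.8, -2.2]
opening: 0.0237
gripper_force: 30.0
```

```bash
python3 - <<'E'
from m import *
todo(S((.585,.054,.264),(-.067,0,.0462)),.264)
E
```

```text
t 7.68 tcp [0.522  0.0368 0.046 ] yaw 0.2667 tilt [-0.0005 -0.0001] F [-1.5295 -0.8349 -2.1688] T [-0.0746  0.1946 -0.0393] open 0.0237 gf 29.99246209859848 q6 1.277
units shift [-0.0559 -0.007  -0.0051] az 0.025505496531780386
```

Emit:
apply_moves(steps=[0.04,0,0,0,0,0,10,0.04,0,0,0,0,0,10,0,0,0,0,0,0,10,0,0,0,0,0,0,10])

```text
t: 8.02
tool_pos: [0.5222, 0.0369, 0.0458]
orientation: [3.113, 0.418, -0.008]
force: [-12.7, -2.8, 7.7]
opening: 0.0234
gripper_force: 30.0
```

```bash
python3 - <<'E'
from m import *
todo(S((.585,.054,.264),(-.067,0,.0462)),.264)
E
```

```text
t 8.02 tcp [0.5222 0.0369 0.0458] yaw 0.2667 tilt [-0.0051 -0.0009] F [-12.6845  -2.7637   7.7463] T [-0.587   2.14   -0.0286] open 0.0234 gf 29.99381124973297 q6 1.278
units shift [-0.0634 -0.0043 -0.0143] az 0.02615233315582892
```

Emit:
apply_moves(steps=[-0.02,0,0,0,0,0,10,0,0,0,0,0,0,30,0,0,0,0,0,0,45,0,0,0,0,0,0,50,0,0,0,0,0,0,50,0,0,-0.2,0,0,0,50,0,0,-0.5,0,0,0,50,-0.5,0,-0.8,0,0,0,50,-1,0,-0.8,0,0,0,50,-1,0,-0.8,0,0,0,50,-0.5,0.5,-0.8,0,0,0,50,0,1,-0.8,0,0,0,50])

```text
t: 9.02
tool_pos: [0.4461, -0.0286, 0.1884]
orientation: [-3.112, -0.422, 0.001]
force: [0.3, 0.9, 0.1]
opening: 0.0462
gripper_force: 0.0
```

Emit:
apply_moves(steps=[0,1,-0.9,0,0,0,50,0,1,-0.9,0,0,0,50,0,1,0,0,0,0,50,0,1,0,0,0,0,50,0,1,0,0,0,0,50,0,0,0,0,0,0,50])

```text
t: 9.52
tool_pos: [0.489, -0.1791, 0.2417]
orientation: [3.112, 0.412, 0.001]
force: [1.0, 0.2, 0.2]
opening: 0.0466
gripper_force: 0.0
```

```bash
python3 - <<'E'
from m import *
todo(S((.585,.054,.264),(0,0,.2)),.264)
o=[]
for c in("scene","top"):
    im=save(c,c+"5.png"); q=proj(c,(.56,.045,.05)).astype(int);print(q-[40,45])
    o.append(cv2.resize(im[q[1]-45:q[1]+45,q[0]-40:q[0]+40,::-1],None,fx=5,fy=5,interpolation=2))
    for n in("link_center","stop_face","ratchet"): print(c,n,[(np.round(d["xy"],1),round(d["conf"],2)) for d in eyes.place_of(c,n)][:5])
cv2.imwrite("pics/c5.png",np.hstack(o))
E
```

```text
t 9.52 tcp [ 0.489  -0.1791  0.2417] yaw 0.2634 tilt [ 0.0009 -0.0023] F [1.0123 0.2137 0.1695] T [ 0.0129 -0.037   0.0036] open 0.0466 gf 0.0 q6 0.859
units shift [ 5.112  -6.6713  1.3746] az -0.005429946021399009
[308 185]
scene link_center [(array([345.8, 228.9]), 0.92), (array([177.2, 399.5]), 0.91), (array([209.1, 284.8]), 0.69), (array([157.5, 336.1]), 0.57)]
scene stop_face [(array([367.4, 235.8]), 0.84)]
scene ratchet [(array([359.7, 198.5]), 0.4)]
[250 196]
top link_center [(array([445.1, 302.9]), 0.85), (array([469.4, 256.1]), 0.82), (array([291.4, 244.7]), 0.7), (array([392.4, 300.9]), 0.38)]
top stop_face [(array([286.3, 224.8]), 0.8)]
top ratchet [(array([209.6, 273.4]), 0.74), (array([286.3, 227.8]), 0.58)]
```

View pics/c5.png

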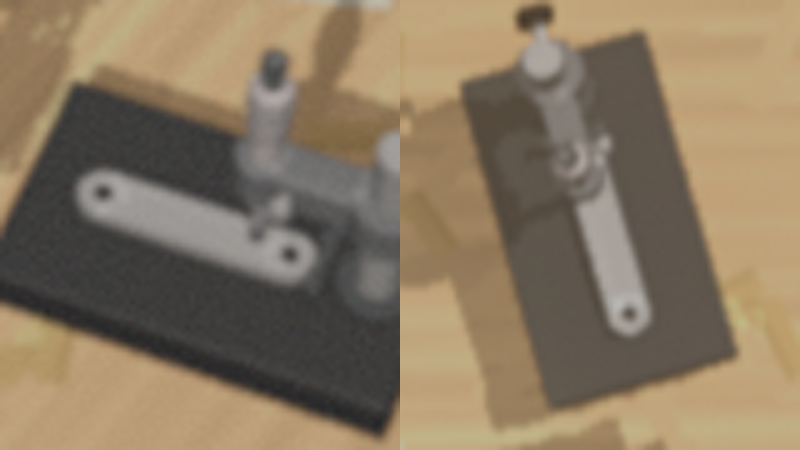

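```bash
python3 - <<'E'
from m import *
a=at_z("scene",(328.6,223.2),.051);b=at_z("scene",(366,235.6),.051);d=(b-a)[:2]
print(a,b,(a+b)/2,np.linalg.norm(d),np.arctan2(d[1],d[0]))
a=at_z("top",(250+229/5,196+313/5),.051);print("top hole",a)
P=(.585,.054,.264)
for l in(-.078,.018,-.03):print(S(P,(l,0,.051)))
print("knob z.2",at_z("scene",(363,198.6),.2),"thimble top", at_z("scene",(308+272/5,185+90/5),.185))
print(tri((363,198.6),(250+170/5,196+158/5)))
E
```

```text
[0.5096 0.0333 0.051 ] [0.6021 0.0594 0.051 ] [0.5559 0.0463 0.051 ] 0.09621660495519643 0.27543559760161435
top hole [0.5088 0.0309 0.051 ]
[0.5097 0.0336 0.051 ]
[0.6024 0.0587 0.051 ]
[0.556  0.0462 0.051 ]
knob z.2 [0.585  0.0556 0.2   ] thimble top [0.5855 0.0541 0.185 ]
(array([0.5833, 0.0543, 0.1993]), np.float64(0.0044743048092759875))
```

```bash
python3 - <<'E'
from m import *
P=(.585,.0545,.264)
th=np.linspace(0,2*np.pi,40)
def ext(c,z,r): 
    q=np.array([proj(c,S(P,(r*np.cos(t),r*np.sin(t),z))) for t in th]);return q[:,1].min(),q[:,1].max(),q[:,0].min(),q[:,0].max()
for zc in(.192,.195,.198,.201,.204):
    t=ext("scene",zc+.009,.0065);b=ext("scene",zc-.009,.0065);tt=ext("scene",zc-.011,.0105)
    print(zc,"knob rows crop",(t[0]-185)*5,(b[1]-185)*5,"cols",(t[2]-308)*5,(t[3]-308)*5,"thimble rows",(tt[0]-185)*5,(tt[1]-185)*5)
im=cv2.imread("pics/scene5.png")
print(im[192:212,361:365].mean(1).mean(1).round())
print(im[194:202,355:370].mean(2).round().astype(int))
E
```

```text
0.192 knob rows crop 55.99036283555165 103.67888919194215 cols 258.76112306522714 288.76717897117516 thimble rows 73.79426040071053 113.83909164717835
0.195 knob rows crop 52.11839512593059 99.94110144874526 cols 259.1445785804581 289.21775439254077 thimble rows 70.02419534685117 110.12276159900622
0.198 knob rows crop 48.22923953458556 96.18676844555296 cols 259.5296370404927 289.6702160287799 thimble rows 66.23763815639265 106.3899607888267
0.201 knob rows crop 44.322788194351546 92.41578619178341 cols 259.91630776169643 290.1245748600235 thimble rows 62.43448666306719 102.64058547452535
0.204 knob rows crop 40.39893240283064 88.62804988418375 cols 260.30460012424953 290.5808419417838 thimble rows 58.614637917338825 98.87453110030947
[157. 153. 138. 113. 102.  97.  86.  80.  83.  90. 110. 146. 166. 162.
 145. 131. 127. 122. 124. 124.]
[[156 158 156 158 154 147 138 133 137 145 154 158 159 158 152]
 [157 156 157 155 150 133 113 108 111 121 138 152 155 157 153]
 [158 155 156 156 143 121  98  98 105 106 120 144 154 156 150]
 [157 157 157 152 139 111  90  99 100  98 115 137 153 158 151]
 [156 158 155 152 136 101  84  86  86  86 114 141 151 155 150]
 [156 157 155 149 133 103  79  76  73  89 120 144 152 152 146]
 [155 157 153 153 138 108  84  75  77  97 127 142 145 140 133]
 [157 156 149 149 140 117  91  79  83 108 132 140 131 119 117]]
```

Emit:
apply_moves(steps=[0.73,-0.95,0,0,0,0,40,0.73,-0.95,0,0,0,0,40,0.73,-0.95,0,0,0,0,40,0.73,-0.95,0,0,0,0,40,0.73,-0.95,0,0,0,0,40,0.73,-0.95,0,0,0,0,40,0.73,-0.95,0,0,0,0,40,0,0,0,0,0,-1,40,0,0,0,0,0,-1,40,0,0,0,0,0,-1,40,0,0,0,0,0,-1,40,0,0,0,0,0,-1,40], grip_force=12)

```text
t: 10.92
tool_pos: [0.5834, 0.0592, 0.2412]
orientation: [-2.895, -1.219, 0.0]
force: [-0.1, 0.9, -0.3]
opening: 0.0372
gripper_force: 0.0
```

Emit:
apply_moves(steps=[0,0,0,0,0,-1,40,0,0,0,0,0,-1,40,0,0,0,0,0,-1,40,0,0,0,0,0,-1,40,0,0,0,0,0,-1,40,0,0,0,0,0,-1,40,0,0,0,0,0,-1,40,0,0,0,0,0,-1,40,0,0,0,0,0,-1,40,0,0,0,0,0,-1,40,0,0,0,0,0,-1,40,0,0,0,0,0,-1,40])

```text
t: 11.92
tool_pos: [0.5834, 0.059, 0.2413]
orientation: [1.627, 2.688, 0.0]
force: [0.0, 0.1, -0.3]
opening: 0.0374
gripper_force: 0.0
```

Emit:
apply_moves(steps=[0,0,0,0,0,-1,40,0,0,0,0,0,-1,40,0,0,0,0,0,-1,40,0,0,0,0,0,-1,40,0,0,0,0,0,-1,40,0,0,0,0,0,-1,40,0,0,0,0,0,-1,40,0,0,0,0,0,-1,40,0,0,0,0,0,-1,40,0,0,0,0,0,-1,40,0,0,0,0,0,-1,40,0,0,0,0,0,-1,40])

```text
t: 12.92
tool_pos: [0.5834, 0.059, 0.2413]
orientation: [-0.264, 3.13, 0.0]
force: [0.3, 0.2, 0.3]
opening: 0.0373
gripper_force: 0.0
```

Emit:
apply_moves(steps=[0,0,0,0,0,-1,40,0,0,0,0,0,-1,40,0,0,0,0,0,-1,40,0,0,0,0,0,-1,40,0,0,0,0,0,-1,40,0,0,0,0,0,-1,40,0,0,0,0,0,0,40])

```text
t: 13.5
tool_pos: [0.5835, 0.059, 0.2413]
orientation: [-1.218, 2.896, -0.0]
force: [0.5, -0.5, -0.1]
opening: 0.0371
gripper_force: 0.0
```

```bash
python3 - <<'E'
from m import *
todo((.585,.0545,.198))
E
```

```text
t 13.5 tcp [0.5835 0.059  0.2413] yaw -2.3454 tilt [0.0002 0.    ] F [ 0.5485 -0.4919 -0.0858] T [ 0.1234 -0.0592 -0.0159] open 0.0371 gf 0.0 q6 -2.354
units shift [ 0.0706 -0.1403  1.4433] az None
```

Emit:
apply_moves(steps=[0.07,-0.14,0.2,0,0,0,40,0,0,0.4,0,0,0,40,0,0,0.4,0,0,0,40,0,0,0.3,0,0,0,40,0,0,0,0,0,0,40,0,0,0,0,0,0,40])

```text
t: 14.0
tool_pos: [0.5842, 0.0538, 0.2005]
orientation: [1.207, -2.897, -0.002]
force: [-0.0, -0.7, 0.1]
opening: 0.0371
gripper_force: 0.0
```

```bash
python3 - <<'E'
from m import *
todo((.585,.0545,.198))
o=[]
for c in("scene","top"):
    im=save(c,c+"6.png"); q=proj(c,(.58,.05,.18)).astype(int);print(q-[25,28])
    o.append(cv2.resize(im[q[1]-28:q[1]+28,q[0]-25:q[0]+25,::-1],None,fx=8,fy=8,interpolation=2))
cv2.imwrite("pics/c6.png",np.hstack(o))
E
```

```text
t 14.0 tcp [0.5842 0.0538 0.2005] yaw -2.352 tilt [-0.0029  0.    ] F [-0.0337 -0.6577  0.066 ] T [ 0.1177 -0.196  -0.0438] open 0.0371 gf 0.0 q6 -2.356
units shift [-0.0342 -0.0021  0.0819] az None
[334 176]
[260 201]
```

View pics/c6.png

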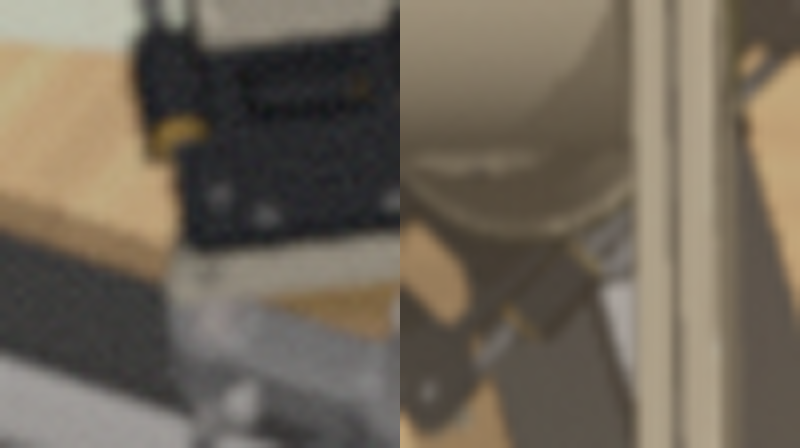

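Emit:
apply_moves(steps=[-0.03,0,0.07,0,0,0,40,0,0,0,0,0,0,30,0,0,0,0,0,0,20,0,0,0,0,0,0,8,0,0,0,0,0,0,8,0,0,0,0,0,0,8,0,0,0,0,0,0,8], grip_force=10)

```text
t: 14.68
tool_pos: [0.5849, 0.0558, 0.2003]
orientation: [1.21, -2.898, -0.004]
force: [-6.2, 5.9, 4.5]
opening: 0.0127
gripper_force: 10.0
```

```bash
python3 - <<'E'
from m import *
todo((.585,.0545,.198))
E
```

```text
t 14.68 tcp [0.5849 0.0558 0.2003] yaw -2.3506 tilt [-0.002   0.0021] F [-6.1728  5.9042  4.5157] T [1.039  1.0067 0.0291] open 0.0127 gf 10.024204328656197 q6 -2.355
units shift [ 0.0277 -0.0339  0.0755] az None
```

Emit:
apply_moves(steps=[0,0.03,0,0,0,0,8,0,0,0,0,0,0,8,0,0,0,0,0,0,8])

```text
t: 14.93
tool_pos: [0.5845, 0.0561, 0.2003]
orientation: [1.21, -2.899, -0.003]
force: [-4.1, 3.6, 3.7]
opening: 0.0125
gripper_force: 10.0
```

```bash
python3 - <<'E'
from m import *
todo((.585,.0545,.198))
E
```

```text
t 14.93 tcp [0.5845 0.0561 0.2003] yaw -2.3506 tilt [-0.0013  0.0014] F [-4.1456  3.6073  3.727 ] T [0.7758 0.7529 0.0313] open 0.0125 gf 10.008074194192886 q6 -2.354
units shift [ 0.0264 -0.0496  0.0773] az None
```

Emit:
apply_moves(steps=[0,0.05,-0.02,0,0,0,8,0,0,0,0,0,0,8,0,0,0,0,0,0,8])

```text
t: 15.18
tool_pos: [0.5839, 0.0564, 0.2005]
orientation: [1.21, -2.899, -0.001]
force: [-1.4, 1.4, 0.3]
opening: 0.0125
gripper_force: 10.0
```

```bash
python3 - <<'E'
from m import *
todo((.585,.0545,.198))
E
```

```text
t 15.18 tcp [0.5839 0.0564 0.2005] yaw -2.3511 tilt [-0.0004  0.0003] F [-1.432   1.3573  0.3312] T [0.4876 0.1492 0.0417] open 0.0125 gf 9.991791397333145 q6 -2.353
units shift [ 0.0202 -0.0701  0.0821] az None
```

Emit:
apply_moves(steps=[0,0.01,0.0056,0,0,1,8,0,0,0.0056,0,0,1,8,0,0,0.0056,0,0,1,8,0,0,0.0056,0,0,1,8,0,0,0.0056,0,0,1,8,0,0,0.0056,0,0,1,8,0,0,0.0056,0,0,1,8,0,0,0.0056,0,0,1,8,0,0,0.0056,0,0,1,8,0,0,0.0056,0,0,1,8])

```text
t: 16.02
tool_pos: [0.584, 0.0558, 0.1988]
orientation: [0.411, 3.115, -0.001]
force: [-1.0, -0.7, -0.7]
opening: 0.0125
gripper_force: 10.0
```

```bash
python3 - <<'E'
from m import *
todo((.585,.0545,.198))
E
```

```text
t 16.02 tcp [0.584  0.0558 0.1988] yaw 2.8792 tilt [-0.0001 -0.0008] F [-1.0094 -0.7435 -0.682 ] T [-0.1623 -0.0415  0.087 ] open 0.0125 gf 9.995573312044144 q6 -1.3
units shift [-0.0434 -0.0322  0.0268] az None
```

Emit:
apply_moves(steps=[0,0,0.0056,0,0,1,8,0,0,0.0056,0,0,1,8,0,0,0.0056,0,0,1,8,0,0,0.0056,0,0,1,8,0,0,0.0056,0,0,1,8,0,0,0.0056,0,0,1,8,0,0,0.0056,0,0,1,8])

```text
t: 16.6
tool_pos: [0.5837, 0.0554, 0.1976]
orientation: [1.5, 2.76, -0.003]
force: [-2.6, -2.9, -0.4]
opening: 0.0125
gripper_force: 10.0
```

```bash
python3 - <<'E'
from m import *
todo((.585,.0545,.198))
im=save("scene","s7.png")
E
```

```text
t 16.6 tcp [0.5837 0.0554 0.1976] yaw 2.1459 tilt [-0.0007 -0.0015] F [-2.6254 -2.9041 -0.4222] T [-0.4647  0.3437  0.0163] open 0.0125 gf 10.00476524233818 q6 -0.567
units shift [-0.0468  0.0197 -0.0122] az None
```

Emit:
apply_moves(steps=[0,-0.03,0.0056,0,0,1,8,0,0,0.0056,0,0,1,8,0,0,0.0056,0,0,1,8,0,0,0.0056,0,0,1,8])

```text
t: 16.98
tool_pos: [0.5831, 0.0552, 0.197]
orientation: [2.038, 2.391, -0.002]
force: [-2.3, -2.3, -0.2]
opening: 0.0126
gripper_force: 10.0
```

```bash
python3 - <<'E'
from m import *
todo((.585,.0545,.198))
E
```

```text
t 16.98 tcp [0.5831 0.0552 0.197 ] yaw 1.7299 tilt [-0.0003 -0.001 ] F [-2.2614 -2.2679 -0.1582] T [-0.3953  0.3149  0.0156] open 0.0126 gf 9.999728053808212 q6 -0.152
units shift [-0.0321  0.0595 -0.0336] az None
```

Emit:
apply_moves(steps=[0,-0.03,0.0056,0,0,1,8,0,0,0.0056,0,0,1,8,0,0,0.0056,0,0,1,8,0,0,0.0056,0,0,1,8])

```text
t: 17.32
tool_pos: [0.5824, 0.0551, 0.1963]
orientation: [2.49, 1.915, -0.001]
force: [-0.3, -1.3, -0.0]
opening: 0.0122
gripper_force: 10.0
```

```bash
python3 - <<'E'
from m import *
todo((.585,.0545,.198))
E
```

```text
t 17.32 tcp [0.5824 0.0551 0.1963] yaw 1.311 tilt [ 0.0001 -0.0009] F [-0.3191 -1.2911 -0.0294] T [-0.3054  0.1286 -0.0198] open 0.0122 gf 9.994402527809143 q6 0.267
units shift [ 0.0033  0.0887 -0.0557] az None
```

Emit:
apply_moves(steps=[0,0,0.0056,0,0,1,8,0,0,0.0056,0,0,1,8,0,0,0.0056,0,0,1,8,0,0,0.0056,0,0,1,8])

```text
t: 17.65
tool_pos: [0.5823, 0.0553, 0.1961]
orientation: [2.834, 1.355, -0.0]
force: [-3.0, -1.6, 2.7]
opening: 0.0124
gripper_force: 10.0
```

```bash
python3 - <<'E'
from m import *
todo((.585,.0545,.198))
E
```

```text
t 17.65 tcp [0.5823 0.0553 0.1961] yaw 0.8923 tilt [-0.     -0.0005] F [-3.0128 -1.6258  2.7031] T [-0.1557  0.6479  0.0165] open 0.0124 gf 9.998047649860382 q6 0.686
units shift [ 0.0366  0.0872 -0.0634] az None
```

Emit:
apply_moves(steps=[0,0,0,0,0,1,8,0,0,0,0,0,1,8,0,0,0,0,0,1,8,0,0,0,0,0,1,8,0,0,0,0,0,1,8,0,0,0,0,0,1,8])

```text
t: 18.15
tool_pos: [0.582, 0.0557, 0.1961]
orientation: [-3.114, -0.414, 0.001]
force: [-3.7, 1.8, 2.6]
opening: 0.0123
gripper_force: 10.0
```

```bash
python3 - <<'E'
from m import *
todo((.585,.0545,.198))
E
```

```text
t 18.15 tcp [0.582  0.0557 0.1961] yaw 0.2643 tilt [-0.0006  0.0001] F [-3.6765  1.7882  2.6179] T [0.1716 0.8327 0.0397] open 0.0123 gf 9.996894299983978 q6 1.314
units shift [ 0.0863  0.0658 -0.0643] az None
```

Emit:
apply_moves(steps=[0,0,0.0025,0,0,1,8,0,0,0.0025,0,0,1,8,0,0,0.0025,0,0,1,8,0,0,0,0,0,1,8,0,0,0,0,0,1,8])

```text
t: 18.57
tool_pos: [0.582, 0.0562, 0.196]
orientation: [-3.115, 0.406, 0.001]
force: [-5.7, 2.1, 2.7]
opening: 0.0121
gripper_force: 10.0
```

```bash
python3 - <<'E'
from m import *
todo((.585,.0545,.198))
E
```

```text
t 18.57 tcp [0.582  0.0562 0.196 ] yaw -0.2591 tilt [-0.0003  0.0007] F [-5.6966  2.1438  2.7249] T [0.5551 0.7635 0.0465] open 0.0121 gf 9.99580666422844 q6 1.838
units shift [ 0.1093  0.0279 -0.0656] az None
```

Emit:
apply_moves(steps=[-0.04,0,0,0,0,1,8,0,0,0,0,0,1,8,0,0,0,0,0,1,8,0,0,0,0,0,1,8,0,0,0,0,0,1,8,0,0,0,0,0,0,8])

```text
t: 19.07
tool_pos: [0.5818, 0.0566, 0.1962]
orientation: [-2.903, 1.198, -0.002]
force: [0.4, 2.3, 0.5]
opening: 0.0122
gripper_force: 10.0
```

```bash
python3 - <<'E'
from m import *
todo((.585,.0545,.198))
E
```

```text
t 19.07 tcp [0.5818 0.0566 0.1962] yaw -0.7828 tilt [0.0017 0.001 ] F [0.4102 2.3248 0.5168] T [ 0.7326 -0.0848  0.0767] open 0.0122 gf 10.00127524137497 q6 2.362
units shift [ 0.1256 -0.0269 -0.0614] az None
```

Emit:
apply_moves(steps=[0,0,0,0,0,0,8,0,0,0,0,0,0,8,0,0,0.005,0,0,1,8,0,0,0,0,0,1,8], grip_force=20)

```text
t: 19.4
tool_pos: [0.5818, 0.0566, 0.1961]
orientation: [-2.763, 1.492, -0.002]
force: [2.1, 5.1, 2.5]
opening: 0.0117
gripper_force: 20.0
```

```bash
python3 - <<'E'
from m import *
todo((.585,.0545,.198))
E
```

```text
t 19.4 tcp [0.5818 0.0566 0.1961] yaw -0.9904 tilt [0.0018 0.0008] F [2.0962 5.1209 2.4946] T [ 1.0376 -0.3302  0.059 ] open 0.0117 gf 19.999570548534393 q6 2.57
units shift [ 0.1161 -0.0521 -0.0647] az None
```

Emit:
apply_moves(steps=[0,0,0,0,0,0,20,0,0,0,0,0,0,30,0,0,0,0,0,0,30,0,0,0,0,0,-1,30,0,0,0,0,0,-1,30,0,0,0,0,0,-1,30,0,0,0,0,0,-1,30,0,0,0,0,0,-1,30,0,0,0,0,0,-1,30,0,0,0,0,0,-1,30,0,0,0,0,0,-1,30,0,0,0,0,0,-1,30])

```text
t: 20.4
tool_pos: [0.5809, 0.0555, 0.195]
orientation: [3.14, -0.062, -0.001]
force: [-0.4, -0.5, -0.3]
opening: 0.0279
gripper_force: 0.0
```

Emit:
apply_moves(steps=[0,0,0,0,0,-1,30,0,0,0,0,0,-1,30,0,0,0,0,0,-1,30,0,0,0,0,0,-1,30,0,0,0,0,0,-1,30,0,0,0,0,0,-1,30,0,0,0,0,0,0,30,0,0,0,0,0,0,30])

```text
t: 21.07
tool_pos: [0.5809, 0.0557, 0.1951]
orientation: [3.011, 0.897, -0.001]
force: [-0.3, 0.2, 0.1]
opening: 0.0278
gripper_force: 0.0
```

```bash
python3 - <<'E'
from m import *
todo((.582,.056,.196))
E
```

```text
t 21.07 tcp [0.5809 0.0557 0.1951] yaw 0.5793 tilt [-0.0006 -0.0004] F [-0.323   0.222   0.0691] T [-0.0553 -0.0208 -0.0105] open 0.0278 gf 0.0 q6 1.0
units shift [ 0.0357  0.0105 -0.0308] az None
```

Emit:
apply_moves(steps=[0.03,0.01,-0.01,0,0,0,20,0,0,0,0,0,0,8,0,0,0,0,0,0,8,0,0,0,0,0,0,8,0,0,0,0,0,0,8])

```text
t: 21.48
tool_pos: [0.5822, 0.056, 0.1957]
orientation: [3.01, 0.899, 0.0]
force: [1.3, -1.3, -1.1]
opening: 0.0121
gripper_force: 20.0
```

```bash
python3 - <<'E'
from m import *
for i in range(6):
    s=robot.read_state();print(s["tool_pos"],s["force"],s["wrist_torque"],s["opening"]);eyes.read_camera("scene")
E
```

```text
[0.5822 0.056  0.1957] [ 1.2853 -1.263  -1.099 ] [-0.2751 -0.1953 -0.0562] 0.012050564882752817
[0.5822 0.0561 0.1957] [ 1.2552 -2.1611 -0.5587] [-0.2829 -0.1813  0.0002] 0.01185754344736764
[0.5822 0.0561 0.1957] [ 1.1805 -1.7204  0.2642] [-0.3042 -0.2334 -0.0097] 0.012297469095413523
[0.5822 0.0561 0.1957] [ 1.6758 -2.3656 -1.0586] [-0.3803 -0.2528 -0.0354] 0.011854295050367648
[0.5821 0.0561 0.1957] [ 1.3057 -1.3118 -2.0028] [-0.3393 -0.3089 -0.023 ] 0.01172153461395804
[0.5821 0.0561 0.1957] [ 2.1965 -1.0858 -0.8422] [-0.4025 -0.2916 -0.0309] 0.011870917752722547
```

Emit:
apply_moves(steps=[0,0,0,0,0,0.6,8,0,0,0.002,0,0,0.8,8,0,0,0.002,0,0,0.8,8,0,0,0.002,0,0,0.8,8,0,0,0.002,0,0,0.8,8,0,0,0.002,0,0,0.8,8])

```text
t: 22.28
tool_pos: [0.5822, 0.0563, 0.1957]
orientation: [3.138, 0.149, 0.001]
force: [1.0, -1.2, 0.3]
opening: 0.012
gripper_force: 20.0
```

```bash
python3 - <<'E'
from m import *
for i in range(4):
    s=robot.read_state();print(s["tool_pos"],s["force"],s["wrist_torque"],s["opening"]);eyes.read_camera("scene")
E
```

```text
[0.5822 0.0563 0.1957] [ 0.955 -1.171  0.324] [-0.2932 -0.0919  0.0497] 0.01203696591786794
[0.5821 0.0562 0.1956] [ 0.7366 -0.99    0.4784] [-0.2681 -0.0953  0.0325] 0.011575923304187661
[0.5822 0.0563 0.1957] [ 0.7288 -2.15    1.9794] [-0.2783 -0.1492 -0.001 ] 0.01167913406000135
[0.5821 0.0563 0.1956] [ 0.5944 -1.6647  0.8113] [-0.2717 -0.0809 -0.0726] 0.011886942187113801
```

Emit:
apply_moves(steps=[0,0,0.002,0,0,0.9,8,0,0,0.002,0,0,0.9,8,0,0,0.002,0,0,0.9,8,0,0,0.002,0,0,0.9,8,0,0,0.002,0,0,0.9,8,0,0,0.002,0,0,0.9,8,0,0,0.002,0,0,0.9,8,0,0,0.002,0,0,0.9,8])

```text
t: 23.15
tool_pos: [0.5823, 0.0565, 0.1956]
orientation: [-2.973, 1.013, -0.001]
force: [-0.6, -1.2, 4.2]
opening: 0.0117
gripper_force: 20.0
```

```bash
python3 - <<'E'
from m import *
for i in range(4):
    s=robot.read_state();print(s["tool_pos"],s["force"],s["wrist_torque"],s["opening"],s["q"][5]);eyes.read_camera("scene")
E
```

```text
[0.5823 0.0565 0.1956] [-0.6273 -1.1944  4.2183] [-0.1118  0.0105  0.0241] 0.011662965200747196 2.2361191813452517
[0.5823 0.0565 0.1955] [-1.3753 -0.7746  4.5462] [-0.0559  0.0137  0.034 ] 0.011564626675703644 2.243182854001344
[0.5823 0.0564 0.1956] [-0.715  -0.6642  3.3645] [-0.035   0.0202 -0.0149] 0.012072002078933693 2.233914817438257
[0.5824 0.0565 0.1956] [-0.7228 -0.1294  4.9703] [-0.0211  0.0473 -0.0179] 0.011991894448895169 2.230245593441871
```

Emit:
apply_moves(steps=[0,0,-0.02,0,0,0,8,0,0,0,0,0,0,20,0,0,0,0,0,0,35,0,0,0,0,0,0,40,0,0,-0.3,0,0,0,40,0,0,-0.8,0,0,0,40,0,0,-1,0,0,0,40,-0.5,0,-1,0,0,0,40,-1,0,-0.5,0,0,0,40,-1,0,0,0,0,0,40,-1,0,0,0,0,0,40,-1,0,0,0,0,0,40])

```text
t: 24.35
tool_pos: [0.474, 0.1391, 0.3046]
orientation: [-2.974, 1.01, -0.002]
force: [-0.1, 0.1, 0.3]
opening: 0.0372
gripper_force: 0.0
```

```bash
python3 - <<'E'
from m import *
todo((.585,.0545,.2))
o=[]
for c in("scene","top"):
    im=save(c,c+"8.png"); q=proj(c,(.56,.045,.05)).astype(int);print(q-[40,45])
    o.append(cv2.resize(im[q[1]-45:q[1]+45,q[0]-40:q[0]+40,::-1],None,fx=5,fy=5,interpolation=2))
cv2.imwrite("pics/c8.png",np.hstack(o))
E
```

```text
t 24.35 tcp [0.474  0.1391 0.3046] yaw -0.655 tilt [0.0012 0.0004] F [-0.1385  0.0597  0.2691] T [0.0904 0.0575 0.0069] open 0.0372 gf 0.0 q6 2.407
units shift [ 4.6481 -0.0137  3.4895] az None
[308 185]
[250 196]
```

View pics/c8.png

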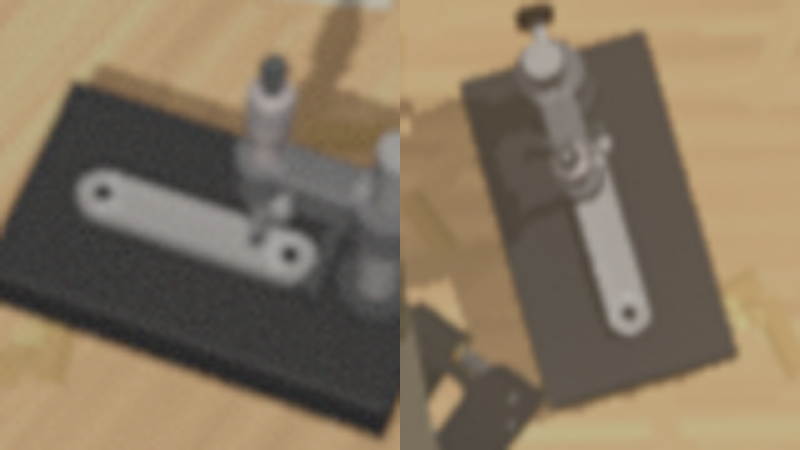

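The knob has sunk: its top edge moved from crop row 50 to about 56. The spindle tip meets the link at about (258,240), the link's holes are unmoved at (103,191) and (290,253), and the arm is clear.

```bash
python3 -c "
from plant import robot
print(robot.close_job())"
```

```text
the job is handed in; nothing more can be done
None
```

I handed the job in at about 24 s: the long link lies flat against the stop under the spindle and the ratchet was wound down onto it until it slipped. The forces and last picture fit that, but the clamp force couldn't be read directly and no verdict came back.

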